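# Unlock the inspection lamp from its dock and hold a raking light on the tray

## Robot

A 6-joint arm with a two-finger parallel gripper is mounted at the origin on a cart in front of the work surface, level with it; the furniture and walls round the work are solid. World frame = base frame: x ahead of the robot, y to its left, z up, the work surface at z = 0. Lengths are in m, angles in rad, forces in N, time in s.
With the tool pointing down it reaches from about 0.375 to 0.9 m from the base axis. Payload 3.1 kg.
Tool frame: the origin (TCP) lies at the centre of the arm's flange, where the gripper is bolted on; the fingertips stand robot.tip_extent ahead of it and the grasp point (between the pads) lies 164 mm ahead of it (robot.tip_extent is the distance from the TCP to the fingertips, in m); z points along the fingers, y is the line along which they close (so a half turn about z gives the same grasp; the last joint's range is limited). The gripper opens to 87 mm and grips with 3 to 60 N. Pads are 19 mm wide; open, the fingers measure 117 mm over their backs; the gripper's body (75 mm by 190 mm) begins 51 mm behind the grasp point.
Start: joints at [1.171, 0.527, 1.433, -0, 1.181, -0.178], TCP at [0.137, 0.61, 0.405] pointing down, gripper open.
Joint ranges: [-3.08, 3.08], [-0.75, 2.2], [0.22, 2.44], [-1.43, 4.57], [0, 2.65], [-2.85, 2.85]. Speed limits (rad/s): [2.79, 2.79, 3.14, 3.14, 3.14, 3.14].

## Interface

Orientations are given as a unit quaternion [x, y, z, w].
In Python, from rig import get_obs, camera, hand_in, cut_out, robot gives the robot as it stands.
- The arm moves only by the tool step_arm, never from a script. Its argument "rows" is a list of rows, each a list of 6 numbers: the shift along the world's x, y, z in m, then the turn, a rotation vector about the world's x, y, z in degrees. A call has 1 to 12 rows; each row shifts and turns the commanded pose from where the row before left it; what a row does not reach is not made up. A row lasts 1/8 s, in which the tool goes at most 62.5 mm and 10.7 degrees, less where a joint would pass 70% of its speed; a pose out of reach is approached as far as the arm can. A call is refused whole if a number of a shift passes 0.0625 or a number of a turn 10.7, either way. A call with a gripper value outside its range is refused whole. "jaw" is the finger opening in m, from 0 to 0.087, set as the call begins (left out, the last holds). The fingers move at their own pace and stop on an object; "squeeze" is the grip in N (left out, the last holds). Time passes only in rows, so rows that do not move let the fingers close. It gives the time, the measured TCP pose, the force, the opening and the grip force at its end, in the units of the state.
- get_obs(): the state, without advancing time (a new reading comes with each control period).
- camera(name): name is "side" or "top"; returns a dict with "pixels" (420x560x3 uint8, blue, green, red), "depth" (420x560 float32, m along the optical axis (not along the pixel's ray), 0 where there is no reading), "fov_y" (degrees; the focal length in pixels is half the picture's height over the tangent of half this angle, whatever the lens; pixels are square), "cx", "cy" (the principal point, pixels), "extrinsics" (4x4, takes a point from camera to world coordinates). Camera axes: x right, y up, looking along -z (the intrinsics and any distortion apply to the point x, -y, -z); pixel columns grow to the right and rows downward; lengths in m; the calibration is good to about 2 mm. A picture is of the moment at which its call begins.
- hand_in(): hands the job in; it is judged then, once.
Trained networks look in the newest picture that a camera, given by its name, has taken for a name from the list of things; names that differ only in an ending like _2 or _b are one class to them, and where a whole thing is asked for, a point or a joint stands for the part that bears it (a point fixed in the world has none). Each returns a list of dicts, best first, with "confidence" (0 to 1); they miss things now and then, are a little off and sometimes report something else, mostly with a low value. They report only what shows in the picture. A call takes as long as a camera call. They do not tell look-alikes from the thing itself.
- cut_out(label, camera): "region" (420x560 bool, what is visible of it) and "extent" ([centre column, centre row, width, height] in pixels, round what is visible of it).
The state is a dict: "time": time; "q": joint angles; "joint_velocities": joint speeds; "joint_torque": joint torques, N m; "position": TCP position; "tool_rot": TCP orientation; "ft_force": force on the tool from outside, world axes, zero at the start; "moment": the same for the moment, N m; "grip_width": finger opening in m; "grip_force": force on a finger pad.
Only numpy, scipy, OpenCV 4.12 (cv2) and the standard library are available. Lean on these libraries where they do the work, as an engineer would, in place of code of your own. Each camera call takes 0.05 s, during which the arm holds its last target. There are 200 camera calls.

## Task

The inspection lamp stands lens down in its charging dock, held by a locking rib. Turn it until its red line faces the white mark on the dock, where the rib can pass the slot, draw it out upwards, then tip it to slant about 45 degrees and aim its lens at the middle of the small clear tray of yellow terminals from about 12 cm away. Finish while still holding the lamp up there, quite still, touching nothing else with it, and leave the tray, tape roll, tin and brass fitting where they are.

Things in the scene. Friction and masses are not known exactly. Their poses are not given: they have to be found in the camera images.
- lamp: Loose inspection lamp, silver round barrel, 125 mm long, about 0.12 kg. Origin: centre of the lens face (light leaves along -z); z up the barrel to the tail, x to the side with the red switch, red line (also on the tail end) and locking rib. Head 26 mm across, z 0 to 32 mm. Starts upright in the dock, turned 0.6 to 1.3 rad anticlockwise (from above) from the dock's x: free it by turning clockwise.
- lamp_grip (a point): Point on the lamp's axis 95 mm from the lens, axes as the lamp's: middle of the best place to grip. The barrel is a plain cylinder 23 mm across from 36 to 120 mm above the lens; any grip yaw will do. In the dock the lamp turns with little friction.
- lamp_rib (a point): Centre of the lamp's dark locking rib, under the red line: on the lamp's +x side, 12 to 22 mm above the lens, 6 mm wide, reaching 20 mm from the axis. Hidden under the cap while docked.
- lamp_dock: Fixed charging dock: black base plate 96 x 78 x 7.5 mm, grey cup 62 mm across with a dark cap, 38 mm high in all. Origin: underside centre, on the docked lamp's axis; z up; x to the slot and white mark. The lens stands on the cup's floor, 8 mm above the cart; inside diameter 46 mm. Lifting the lamp 30 mm brings its lens over the cap.
- dock_slot (a point): Slot in the dock's cap, on the +x side, 25 mm from the axis, at the cap's top (38 mm up). The cap is 6 mm thick, with a 29 mm round mouth and this one slot, 11 mm wide, from the mouth to the edge. The rib passes only here, within about 9 degrees; elsewhere it catches under the cap after 2 mm of lift.
- tray_mid (a point): Middle of a loose small clear open tray with yellow terminals in it, 62 x 50 x 17 mm, standing on the cart; this point is 8 mm above its underside, in the centre.
- tape_roll: Bystander: roll of black tape lying flat, 57 mm across, 19 mm high; origin underside centre.
- paste_tin: Bystander: round cream tin, 77 mm across, 27 mm high; origin underside centre.
- brass_fitting: Bystander: small brass pipe fitting standing upright, 21 mm across, 21 mm high; origin underside centre.
- crimp_tray: The same small clear tray, 62 x 50 x 17 mm; origin underside centre, x along its 62 mm side.
Not all that is in view belongs to the job. Several things have the shape of the lamp; the one meant has the colours described above.

How it is judged:
On the way, in this order (a step that is already met when the one before it is completed fails the run):
1. the lamp, still down in the dock (lens less than 14 mm above the dock's underside), is turned so that its red line faces the white mark within 15 degrees (angle between the x axis of lamp and the x axis of lamp_dock, either way round below 0.26 rad and z of lamp in the frame of lamp_dock below 0.014 m and horizontal distance between lamp and lamp_dock below 0.01 m), for 0.1 s.
2. the lamp is drawn out upwards: its lens is over the dock, at least 45 mm above the dock's underside (z of lamp in the frame of lamp_dock above 0.045 m and horizontal distance between lamp and lamp_dock below 0.05 m), for 0.05 s.
At the end, for the whole second after the job is handed in: Held still by the fingers, lens over 50 mm up, barrel 30 to 60 degrees from upright; beam axis within 30 mm (each way) of the tray's middle, lens 70 to 170 mm from it; the lamp touches no dock, tray or bystander; tray and bystanders within 15 mm of their start (angle between lamp's own z axis and vertical between 0.52 and 1.05 rad and x of tray_mid in the frame of lamp between -0.03 and 0.03 m and y of tray_mid in the frame of lamp between -0.03 and 0.03 m and z of tray_mid in the frame of lamp between -0.17 and -0.07 m and height (world z) of lamp above 0.05 m and contact force between the fingers and lamp above 2 N and contact force between lamp and lamp_dock below 0.05 N and contact force between lamp and crimp_tray below 0.05 N and linear speed of lamp below 0.02 m/s and angular speed of lamp below 0.1 rad/s and contact force between lamp and tape_roll below 0.05 N and contact force between lamp and paste_tin below 0.05 N and contact force between lamp and brass_fitting below 0.05 N and distance of each of tray_mid, tape_roll, paste_tin, brass_fitting from where it was at the start of the episode below 0.015 m); the arm keeps its last pose, push and grip.
It fails at once if the tray or a bystander is moved by more than 15 mm (distance of any of tray_mid, tape_roll, paste_tin, brass_fitting from where it was at the start of the episode above 0.015 m).
It also fails if it takes over 40 s, if anything falls off the work surface, if the arm or the gripper's body presses on something with over 40 N, if the wrist force passes 120 N, or if a joint passes its speed limit or range.

## Working session

There is one attempt and no reset: what is moved stays moved. The work goes in short steps, Python scripts to look and compute and a tool call to move; the robot and the scene stay as the last step left them, time stands still between calls to the robot, and variables do not carry over. Pictures are saved under pics/ and viewed, at most 10 in all, crops included, and the job is handed in when it is done.

Besides the shell and the picture viewer there is one more tool, called after "Request:" as name(argument=value, ...) on one line, values as JSON. step_arm: Moves the arm, as the interface text tells. Its arguments: {"type":"object","properties":{"rows":{"type":"array"},"jaw":{"type":"number"},"squeeze":{"type":"number"}},"required":["rows"]}

```bash
mkdir -p pics; cat > h.py <<'E'
import numpy as np, cv2
from rig import get_obs, camera, hand_in, cut_out, robot
def pts(c):
    d=c["depth"]; H,W=d.shape; f=H/2/np.tan(np.radians(c["fov_y"])/2)
    v,u=np.mgrid[:H,:W]
    P=np.stack([(u-c["cx"])/f*d,-(v-c["cy"])/f*d,-d],-1)
    E=np.array(c["extrinsics"]); return P@E[:3,:3].T+E[:3,3]
E
python3 - <<'E'
from h import *
print(robot.tip_extent, {k:v for k,v in get_obs().items()})
C={n:camera(n) for n in("side","top")}
for n,c in C.items():
    print(n,{k:v for k,v in c.items() if k not in("pixels","depth")})
    cv2.imwrite(f"pics/{n}0.png",c["pixels"])
    P=pts(c)
    for l in("lamp","lamp_dock","crimp_tray","tape_roll","paste_tin","brass_fitting"):
        for r in cut_out(l,n)[:4]:
            m=r["region"]&(c["depth"]>0); q=P[m]
            if len(q): print(n,l,round(r["confidence"],2),np.round(r["extent"]),q.min(0).round(3),np.median(q,0).round(3),q.max(0).round(3))
E
```

```text
0.1822 {'time': 0.0, 'q': array([ 1.17048321e+00,  5.28456011e-01,  1.43395751e+00,  3.12034606e-06,
        1.18137397e+00, -1.78497594e-01]), 'joint_velocities': array([ 5.11293565e-04, -8.39201115e-04,  1.43792579e-03,  1.58250034e-03,
       -6.70225728e-05, -1.02877088e-03]), 'joint_torque': array([ 1.63296063e-04, -4.40041745e+01, -1.76589113e+01,  6.32616598e-02,
        5.81828132e-02, -1.38435521e-04]), 'position': array([0.13732616, 0.60935407, 0.40375988]), 'tool_rot': array([ 1.10681054e-01,  9.93855372e-01, -1.05137254e-03, -3.14567573e-04]), 'ft_force': array([ 0.66852168,  0.38086241, -0.81851595]), 'moment': array([ 0.072375  , -0.00272955,  0.03641015]), 'grip_force': 0.0, 'grip_width': 0.08731634404867514}
side {'fov_y': 53.08471924358409, 'cx': 281.64114522057304, 'cy': 209.6675162564466, 'extrinsics': array([[-0.98090303,  0.09473154, -0.16986811,  0.359088  ],
       [-0.19395661, -0.54151191,  0.81801326,  0.72022725],
       [-0.01449394,  0.83533873,  0.54954448,  0.56940284],
       [ 0.        ,  0.        ,  0.        ,  1.        ]])}
side lamp 0.86 [356. 
[... 1234 characters left out ...]
7  0.001] [ 0.356 -0.211  0.1  ] [ 0.367 -0.201  0.13 ]
top lamp 0.46 [342. 223.  14.  18.] [ 0.469 -0.179  0.028] [ 0.477 -0.163  0.114] [ 0.49  -0.156  0.137]
top lamp_dock 0.69 [338. 229.  39.  47.] [ 0.426 -0.218 -0.003] [ 0.471 -0.16   0.009] [ 0.538 -0.121  0.13 ]
top crimp_tray 0.76 [192. 236.  27.  26.] [ 0.437  0.166 -0.003] [0.465 0.2   0.004] [0.495 0.235 0.022]
top tape_roll 0.53 [274. 228.  23.  19.] [ 0.46  -0.037 -0.004] [ 0.489 -0.009  0.019] [0.515 0.016 0.024]
top paste_tin 0.56 [330. 149.  30.  29.] [ 0.646 -0.201 -0.003] [ 0.682 -0.158  0.026] [ 0.735 -0.122  0.033]
top brass_fitting 0.59 [266. 260.   6.   6.] [ 0.396  0.005 -0.003] [0.405 0.013 0.018] [0.414 0.023 0.024]
```

View pics/top0.png

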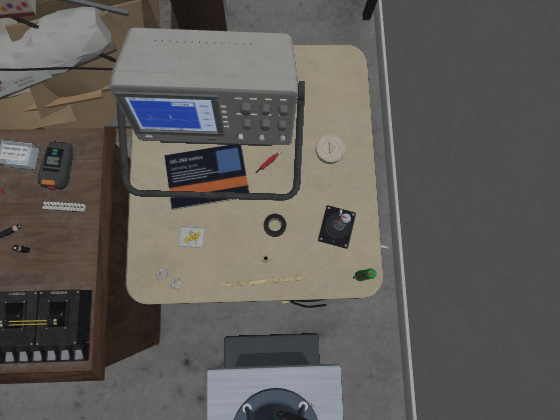

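View pics/side0.png

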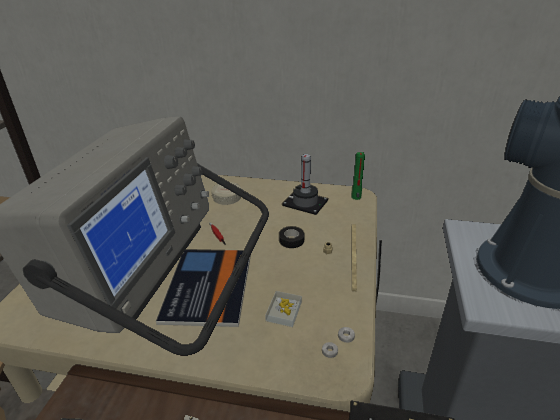

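Top view: the dock is at about (338,227), with the silver lamp standing in it. The green lamp at (365,274) is the decoy, the tray is at (191,237), and the scope handle's bar is near row 195. Next I'll zoom in and measure the yaws.

```bash
python3 - <<'E'
from h import *
ims=[]
for n,(u,v,w,h) in (("top",(316,202,45,48)),("side",(278,148,55,68))):
    c=camera(n); a=c["pixels"][v:v+h,u:u+w]
    ims.append(cv2.resize(a,(390,int(390*h/w)),interpolation=cv2.INTER_CUBIC)[:480])
    P=pts(c)
    if n=="top":
        # dock plate: dark points z 2..12mm
        m=np.zeros(c["depth"].shape,bool); m[v:v+h,u:u+w]=1
        px=c["pixels"].astype(int)
        k=m&(P[...,2]<.013)&(P[...,2]>-.002)&(px.max(2)<90)
        q=P[k][:,:2].astype(np.float32); print("plate",cv2.minAreaRect(q),len(q))
        k=m&(P[...,2]>.03)&(P[...,2]<.046)
        q=P[k]; print("cap",q.mean(0),q.min(0),q.max(0))
        k=m&(P[...,2]>.032)&(P[...,2]<.046)&(px.min(2)>120); print("white",P[k].round(3),np.argwhere(k))
        k=m&(P[...,2]>.125); print("tail",P[k].mean(0),k.sum())
        r=m&(px[...,2]>px[...,1]+50); print("red",np.c_[P[r].round(3),px[r]].tolist())
        px0=P
        hb=(P[...,2]>.04)&(P[...,0]>.4)&(P[...,0]<.62)&(P[...,1]>-.14)&(P[...,1]<.4)
        q=P[hb];print("handle",q.min(0),q.max(0)); 
        for y in np.arange(-.1,.4,.05):
            s=q[abs(q[:,1]-y)<.02]; 
            if len(s):print(round(y,2),s[:,0].min().round(3),s[s[:,0].argmin()].round(3))
    else:
        m=np.zeros(c["depth"].shape,bool); m[v:v+h,u:u+w]=1
        px=c["pixels"].astype(int)
        k=m&(P[...,2]>.03)&(P[...,2]<.046)&(px.min(2)>140)&(P[...,1]>-.22); print("swhite",P[k].round(3).tolist())
        k=m&(P[...,2]>.045)&(P[...,2]<.14)&(P[...,1]>-.25);q=P[k];print("slamp",q.min(0),q.max(0),np.median(q,0))
        r=m&(px[...,2]>px[...,1]+50); print("red",P[r].round(3).tolist())
b=np.zeros((490,790,3),np.uint8)
b[:ims[0].shape[0],:390]=ims[0]; b[:ims[1].shape[0],400:790]=ims[1]
cv2.imwrite("pics/z.png",b)
E
```

```text
plate ((0.48193514347076416, -0.1684356927871704), (0.07834304124116898, 0.09617673605680466), 73.58404541015625) 585
cap [ 0.47780959 -0.16400811  0.03773584] [ 0.45233663 -0.1987193   0.03003034] [ 0.51226765 -0.13832987  0.04569679]
white [] []
tail [ 0.46488377 -0.14915181  0.22594398] 90
red [[0.485, -0.161, 0.135, 69.0, 66.0, 142.0], [0.483, -0.161, 0.135, 72.0, 71.0, 144.0], [0.483, -0.164, 0.133, 69.0, 67.0, 143.0], [0.483, -0.166, 0.135, 51.0, 51.0, 142.0], [0.483, -0.168, 0.135, 90.0, 86.0, 144.0], [0.485, -0.157, 0.067, 34.0, 31.0, 112.0], [0.483, -0.157, 0.065, 49.0, 48.0, 105.0]]
handle [ 0.40100335 -0.07458723  0.04000338] [0.61968257 0.39999974 0.08855039]
-0.05 0.545 [ 0.545 -0.035  0.043]
0.0 0.545 [ 0.545 -0.018  0.042]
0.05 0.548 [0.548 0.034 0.045]
0.1 0.551 [0.551 0.08  0.047]
0.15 0.553 [0.553 0.132 0.044]
0.2 0.555 [0.555 0.18  0.049]
0.25 0.558 [0.558 0.24  0.043]
0.3 0.561 [0.561 0.283 0.045]
0.35 0.566 [0.566 0.331 0.047]
swhite []
slamp [ 0.47233762 -0.17710708  0.04546023] [ 0.49458347 -0.15385904  0.13497061] [ 0.48271047 -0.15981555  0.09603563]
red [[0.485, -0.167, 0.134], [0.486, -0.16, 0.134], [0.484, -0.163, 0.133], [0.488, -0.158, 0.085], [0.487, -0.157, 0.074], [0.487, -0.156, 0.072], [0.487, -0.156, 0.067], [0.488, -0.159, 0.063], [0.487, -0.155, 0.062], [0.487, -0.156, 0.059], [0.487, -0.154, 0.057], [0.49, -0.161, 0.05], [0.487, -0.157, 0.052]]
```

View pics/z.png

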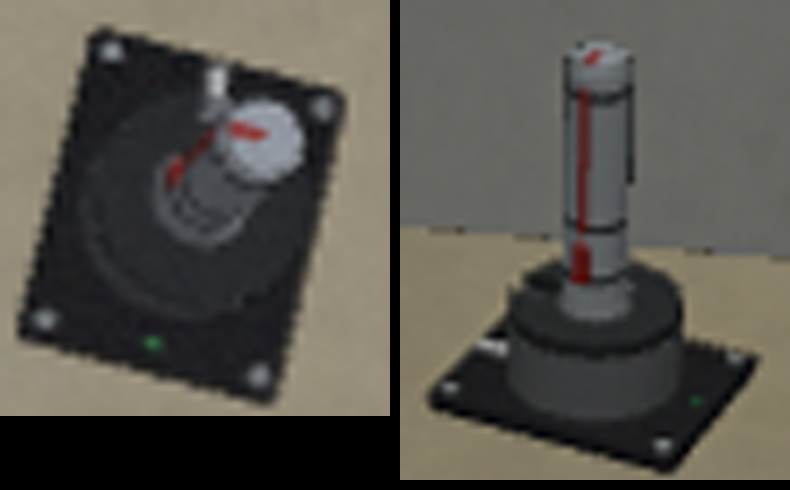

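The zoom shows the white mark on the dock plate's forward edge (crop 217,85), giving a dock yaw of about -16°. The red line faces roughly +y, about 60-65° in world terms. I'll go above the lamp with the current tool yaw.

Request:
step_arm(rows=[[0.03,-0.045,0,0,0,0],[0.03,-0.045,0,0,0,0],[0.03,-0.045,0,0,0,0],[0.03,-0.045,0,0,0,0],[0.03,-0.045,0,0,0,0],[0.03,-0.045,0,0,0,0],[0.03,-0.045,0,0,0,0],[0.03,-0.045,0,0,0,0]], jaw=0.087)

```text
time: 1.8
position: [0.3783, 0.2482, 0.4051]
tool_rot: [0.111, 0.994, 0.0, 0.001]
ft_force: [0.4, -0.8, -0.5]
grip_width: 0.0871
grip_force: 0.0
```

Request:
step_arm(rows=[[0.013,-0.052,0,0,0,0],[0.013,-0.052,0,0,0,0],[0.013,-0.052,0,0,0,0],[0.013,-0.052,0,0,0,0],[0.013,-0.052,0,0,0,0],[0.013,-0.052,0,0,0,0],[0.013,-0.052,0,0,0,0],[0.013,-0.052,0,0,0,0],[0,0,0,0,0,0],[0,0,0,0,0,0]])

```text
time: 3.05
position: [0.481, -0.166, 0.4045]
tool_rot: [0.111, 0.994, 0.001, -0.001]
ft_force: [0.1, 0.0, -1.2]
grip_width: 0.0868
grip_force: 0.0
```

Request:
step_arm(rows=[[0.002,0,-0.035,0,0,0],[0,0,-0.035,0,0,0],[0,0,-0.035,0,0,0],[0,0,-0.02,0,0,0],[0,0,-0.012,0,0,0],[0,0,0,0,0,0]])

```text
time: 3.8
position: [0.4832, -0.1653, 0.2674]
tool_rot: [0.11, 0.994, 0.0, -0.001]
ft_force: [0.4, -0.3, 0.7]
grip_width: 0.0872
grip_force: 0.0
```

Request:
step_arm(rows=[[0,0,0,0,0,0],[0,0,0,0,0,0],[0,0,0,0,0,0],[0,0,0,0,0,0],[0,0,0,0,0,0],[0,0,0,0,0,0],[0,0,0,0,0,0],[0,0,0,0,0,0]], jaw=0.0, squeeze=12)

```text
time: 4.8
position: [0.4834, -0.1665, 0.2677]
tool_rot: [0.111, 0.994, -0.0, -0.0]
ft_force: [0.5, -1.5, -0.8]
grip_width: 0.0225
grip_force: 12.0
```

Request:
step_arm(rows=[[0,0,0,0,0,-7],[0,0,0,0,0,-7],[0,0,0,0,0,-7],[0,0,0,0,0,-7],[0,0,0,0,0,-7],[0,0,0,0,0,-7],[0,0,0,0,0,-7],[0,0,0,0,0,-7],[0,0,0,0,0,-7],[0,0,0,0,0,0]])

```text
time: 6.05
position: [0.4835, -0.1663, 0.2676]
tool_rot: [0.613, 0.79, 0.0, -0.0]
ft_force: [1.2, -1.1, -0.7]
grip_width: 0.0227
grip_force: 12.0
```

```bash
python3 - <<'E'
from h import *
o=get_obs();print(o["q"].round(3),o["tool_rot"].round(3),o["moment"].round(3))
ims=[]
for n,(u,v,w,h) in (("top",(316,202,45,48)),("side",(278,148,55,68))):
    c=camera(n); a=c["pixels"][v:v+h,u:u+w]
    ims.append(cv2.resize(a,(390,int(390*h/w)),interpolation=cv2.INTER_CUBIC)[:480])
    P=pts(c); m=np.zeros(c["depth"].shape,bool); m[v:v+h,u:u+w]=1
    px=c["pixels"].astype(int); r=m&(px[...,2]>px[...,1]+40); print(n,"red",P[r].round(3).tolist())
b=np.zeros((490,790,3),np.uint8)
b[:ims[0].shape[0],:390]=ims[0]; b[:ims[1].shape[0],400:790]=ims[1]
cv2.imwrite("pics/z2.png",b)
E
```

```text
[-0.55   0.593  1.834  0.     0.714 -0.801] [ 0.613  0.79   0.    -0.   ] [-0.127 -0.07  -0.036]
top red []
side red [[0.489, -0.164, 0.135], [0.487, -0.166, 0.134], [0.485, -0.165, 0.135], [0.494, -0.168, 0.065]]
```

View pics/z2.png

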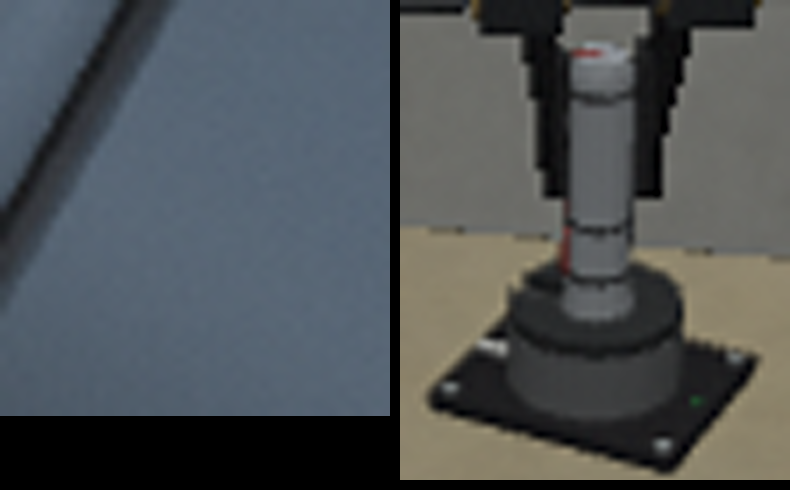

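The red switch now sits just at the left silhouette in the side view (crop 567,250), so about 0° world. It needs to go to about -16°, so I'll turn 14° more and lift gently.

Request:
step_arm(rows=[[0,0,0,0,0,-7],[0,0,0,0,0,-7],[0,0,0,0,0,0],[0,0,0,0,0,0],[0,0,0,0,0,0]])

```text
time: 6.78
position: [0.4836, -0.1664, 0.2678]
tool_rot: [0.705, 0.709, 0.0, 0.0]
ft_force: [0.7, -0.4, -1.7]
grip_width: 0.0228
grip_force: 12.0
```

Request:
step_arm(rows=[[0,0,0.002,0,0,0],[0,0,0.002,0,0,0],[0,0,0.001,0,0,0],[0,0,0,0,0,0]])

```text
time: 7.28
position: [0.4833, -0.1661, 0.2718]
tool_rot: [0.705, 0.709, 0.0, -0.001]
ft_force: [4.2, -0.6, -17.4]
grip_width: 0.0223
grip_force: 12.0
```

Request:
step_arm(rows=[[0,0,-0.002,0,0,0],[0,0,-0.002,0,0,0],[0,0,-0.001,0,0,0],[0,0,0,0,0,0]])

```text
time: 7.78
position: [0.4834, -0.1664, 0.2683]
tool_rot: [0.705, 0.709, -0.0, 0.0]
ft_force: [-0.4, -0.1, 1.4]
grip_width: 0.0225
grip_force: 12.0
```

```bash
python3 - <<'E'
from h import *
o=get_obs();print(o["position"].round(4),o["ft_force"].round(2),o["moment"].round(3))
c=camera("side"); u,v,w,h=278,148,55,68
E=np.array(c["extrinsics"]); f=210/np.tan(np.radians(c["fov_y"])/2)
def proj(p):
    q=E[:3,:3].T@(np.array(p)-E[:3,3]); return c["cx"]+f*q[0]/-q[2], c["cy"]-f*q[1]/-q[2]
S=9
b=cv2.resize(c["pixels"][v:v+h,u:u+w],None,fx=S,fy=S,interpolation=cv2.INTER_CUBIC)
# predicted slot (25mm, z38) for dock yaws, and red line/switch places for lamp yaws
def mark(p,col):
    x,y=proj(p); cv2.circle(b,(int((x+.5-u)*S),int((y+.5-v)*S)),3,col,-1)
ax=np.array([.4835,-.1664])
for a,col in ((-26,(255,0,0)),(-16,(0,255,0)),(-6,(0,255,255))):
    d=np.array([np.cos(np.radians(a)),np.sin(np.radians(a))])
    for r,z in ((25,.038),(40,.0075)): mark([*(ax+d*r/1000),z],col)
for z in (.045,.09,.133): mark([*ax,z],(255,0,255))
cv2.imwrite("pics/z3.png",b[:600]); print(b.shape)
t=c["pixels"]
for row in (155,156,157,182,184,186,188): print(row,[tuple(t[row,k]) for k in range(298,306)])
E
```

```text
[ 0.4834 -0.1664  0.2683] [-0.41 -0.11  1.44] [-0.107  0.106  0.028]
(612, 495, 3)
155 [(np.uint8(16), np.uint8(14), np.uint8(14)), (np.uint8(25), np.uint8(22), np.uint8(23)), (np.uint8(35), np.uint8(33), np.uint8(33)), (np.uint8(19), np.uint8(18), np.uint8(17)), (np.uint8(103), np.uint8(108), np.uint8(107)), (np.uint8(88), np.uint8(89), np.uint8(121)), (np.uint8(80), np.uint8(78), np.uint8(119)), (np.uint8(62), np.uint8(62), np.uint8(121))]
156 [(np.uint8(15), np.uint8(14), np.uint8(14)), (np.uint8(29), np.uint8(27), np.uint8(27)), (np.uint8(28), np.uint8(26), np.uint8(26)), (np.uint8(11), np.uint8(11), np.uint8(11)), (np.uint8(97), np.uint8(95), np.uint8(93)), (np.uint8(112), np.uint8(110), np.uint8(110)), (np.uint8(140), np.uint8(136), np.uint8(135)), (np.uint8(141), np.uint8(136), np.uint8(136))]
157 [(np.uint8(12), np.uint8(14), np.uint8(12)), (np.uint8(27), np.uint8(26), np.uint8(25)), (np.uint8(25), np.uint8(24), np.uint8(24)), (np.uint8(21), np.uint8(20), np.uint8(21)), (np.uint8(95), np.uint8(94), np.uint8(90)), (np.uint8(106), np.uint8(104), np.uint8(100)), (np.uint8(119), 
[... 827 characters left out ...]
), np.uint8(41), np.uint8(39)), (np.uint8(44), np.uint8(42), np.uint8(39)), (np.uint8(42), np.uint8(40), np.uint8(40)), (np.uint8(33), np.uint8(32), np.uint8(36)), (np.uint8(48), np.uint8(47), np.uint8(46)), (np.uint8(81), np.uint8(79), np.uint8(77)), (np.uint8(102), np.uint8(100), np.uint8(97)), (np.uint8(105), np.uint8(103), np.uint8(99))]
188 [(np.uint8(25), np.uint8(25), np.uint8(23)), (np.uint8(23), np.uint8(23), np.uint8(21)), (np.uint8(34), np.uint8(33), np.uint8(32)), (np.uint8(76), np.uint8(75), np.uint8(72)), (np.uint8(92), np.uint8(89), np.uint8(86)), (np.uint8(95), np.uint8(93), np.uint8(89)), (np.uint8(76), np.uint8(74), np.uint8(73)), (np.uint8(73), np.uint8(72), np.uint8(70))]
```

View pics/z3.png

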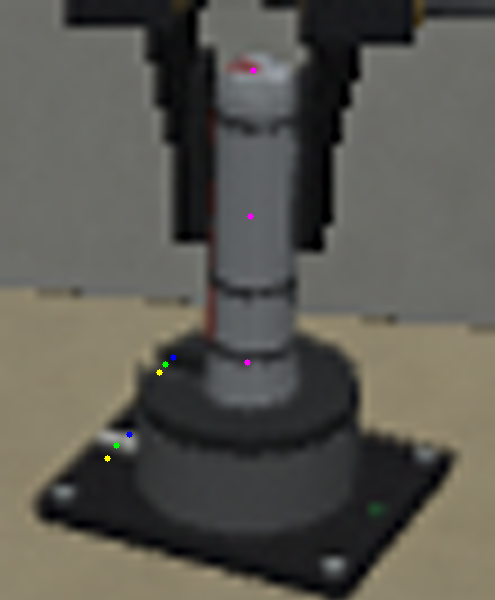

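The red line still shows at the left silhouette (crop 211,300), and the slot and mark lie at about -18 to -20°. The lamp still needs to turn further clockwise.

Request:
step_arm(rows=[[0,0,0,0,0,-6],[0,0,0,0,0,-6],[0,0,0,0,0,0],[0,0,0,0,0,0]])

```text
time: 8.32
position: [0.4837, -0.1665, 0.2683]
tool_rot: [0.775, 0.632, 0.0, 0.001]
ft_force: [-0.1, -0.5, 4.7]
grip_width: 0.0225
grip_force: 12.0
```

Request:
step_arm(rows=[[0,0,0.002,0,0,0],[0,0,0.002,0,0,0],[0,0,0,0,0,0]])

```text
time: 8.7
position: [0.4835, -0.1663, 0.2717]
tool_rot: [0.775, 0.631, 0.0, 0.0]
ft_force: [1.1, -0.4, 0.2]
grip_width: 0.0228
grip_force: 12.0
```

Request:
step_arm(rows=[[0,0,0.002,0,0,0],[0,0,0.002,0,0,0],[0,0,0,0,0,0]])

```text
time: 9.07
position: [0.4835, -0.1663, 0.276]
tool_rot: [0.776, 0.631, 0.0, 0.0]
ft_force: [1.0, 0.3, -0.4]
grip_width: 0.0226
grip_force: 12.0
```

Request:
step_arm(rows=[[0,0,0.003,0,0,0],[0,0,0.003,0,0,0],[0,0,0.005,0,0,0],[0,0,0.005,0,0,0],[0,0,0.008,0,0,0],[0,0,0.008,0,0,0],[0,0,0.008,0,0,0],[0,0,0.01,0,0,0],[0,0,0.01,0,0,0],[0,0,0,0,0,0],[0,0,0,0,0,0]])

```text
time: 10.45
position: [0.4833, -0.1663, 0.3357]
tool_rot: [0.776, 0.631, -0.0, -0.0]
ft_force: [-0.3, -0.6, -1.0]
grip_width: 0.0224
grip_force: 12.0
```

```bash
python3 - <<'E'
from h import *
o=get_obs();print(o["position"].round(4),o["ft_force"].round(2),o["q"].round(2))
c=camera("side"); cv2.imwrite("pics/s4.png",cv2.resize(c["pixels"][60:270,200:480],None,fx=2.8,fy=2.8))
P=pts(c)
m=(abs(P[...,0]-.4835)<.03)&(abs(P[...,1]+.1663)<.03)
for a in np.arange(.03,.22,.01):
    k=m&(abs(P[...,2]-a)<.005)
    if k.sum():q=P[k];print(round(a,3),k.sum(),q[:,0].min().round(3),q[:,0].max().round(3))
c=camera("top")
for n in("side","top"):
    if n=="side": camera("side")
    P=pts(camera(n))
    for r in cut_out("crimp_tray",n)[:1]:
        q=P[r["region"]]; q=q[(q[:,2]>-.01)&(q[:,2]<.03)]; print(n,cv2.minAreaRect(q[:,:2].astype(np.float32)),r["confidence"])
E
```

```text
[ 0.4833 -0.1663  0.3357] [-0.29 -0.56 -1.  ] [-0.55  0.48  1.79 -0.    0.88 -0.35]
0.03 111 0.454 0.512
0.04 213 0.454 0.513
0.08 34 0.469 0.493
0.09 46 0.47 0.499
0.1 43 0.47 0.5
0.11 46 0.47 0.494
0.12 38 0.471 0.495
0.13 41 0.471 0.495
0.14 37 0.471 0.492
0.15 42 0.467 0.503
0.16 77 0.46 0.503
0.17 77 0.461 0.503
0.18 81 0.46 0.506
0.19 94 0.457 0.508
0.2 114 0.456 0.51
0.21 64 0.454 0.513
side ((0.470118910074234, 0.19889436662197113), (0.06556088477373123, 0.05666894093155861), 84.73699951171875) 0.97
```

View pics/s4.png

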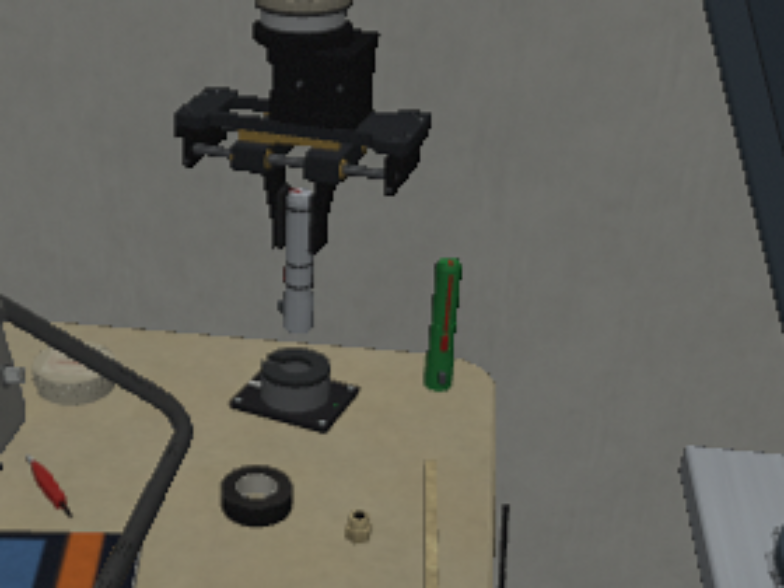

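The lamp is clear of the dock, with its lens about 76 mm up. Now I'll tip it about world x so the lens swings toward +y, where the tray is.

Request:
step_arm(rows=[[0,0,0,2.5,0,0],[0,0,0,5,0,0],[0,0,0,5,0,0],[0,0,0,5,0,0],[0,0,0,5,0,0],[0,0,0,5,0,0],[0,0,0,5,0,0],[0,0,0,5,0,0],[0,0,0,5,0,0],[0,0,0,2.5,0,0],[0,0,0,0,0,0]], squeeze=25)

```text
time: 12.18
position: [0.4835, -0.1666, 0.3355]
tool_rot: [0.717, 0.583, 0.241, -0.296]
ft_force: [-0.1, 0.1, -0.6]
grip_width: 0.022
grip_force: 25.0
```

Request:
step_arm(rows=[[-0.003,0.015,-0.009,0,0,0],[-0.003,0.02,-0.012,0,0,0],[-0.003,0.022,-0.014,0,0,0],[-0.003,0.02,-0.012,0,0,0],[-0.003,0.015,-0.009,0,0,0],[0,0.005,-0.003,0,0,0],[0,0,0,0,0,0],[0,0,0,0,0,0],[0,0,0,0,0,0]])

```text
time: 13.3
position: [0.4688, -0.0699, 0.277]
tool_rot: [0.717, 0.583, 0.242, -0.296]
ft_force: [0.8, 0.6, -1.2]
grip_width: 0.0223
grip_force: 25.0
```

```bash
python3 - <<'E'
from h import *
from scipy.spatial.transform import Rotation as R
o=get_obs();z=R.from_quat(o["tool_rot"]).as_matrix()[:,2];p=o["position"]
print(p.round(4),z.round(3),o["q"].round(2),o["grip_force"])
C={n:camera(n) for n in("side","top")}
for n,c in C.items():
    P=pts(c)
    for l in("crimp_tray","lamp","tape_roll","brass_fitting"):
        for r in cut_out(l,n)[:3]:
            q=P[r["region"]&(c["depth"]>0)]
            if l=="lamp": 
                q=q[(q[:,2]>.06)]
                if len(q): print(n,l,r["confidence"],q.min(0).round(3),q.max(0).round(3))
                continue
            q=q[(q[:,2]>-.01)&(q[:,2]<.03)]
            if len(q): print(n,l,r["confidence"],np.round(cv2.minAreaRect(q[:,:2].astype(np.float32))[0],4))
t=np.array([.468,.2,.008]); d=(t-p)@z
print("along",d,"lens-dist",d-.26,"miss",(t-p-d*z).round(4))
cv2.imwrite("pics/s5.png",C["side"]["pixels"])
E
```

```text
[ 0.4688 -0.0699  0.277 ] [ 0.001  0.707 -0.708] [-0.55  0.63  1.89  0.7   1.2  -0.81] 24.994146308745258
side crimp_tray 0.96 [0.4663 0.1909]
side lamp 0.97 [ 0.348 -0.225  0.061] [ 0.371 -0.203  0.127]
side lamp 0.57 [0.455 0.03  0.095] [0.486 0.121 0.187]
side tape_roll 0.58 [ 0.4919 -0.0035]
side brass_fitting 0.56 [0.4074 0.0157]
top crimp_tray 0.57 [0.4697 0.2287]
along 0.3810947112744782 lens-dist 0.12109471127447818 miss [-0.0013  0.0007  0.0007]
```

View pics/s5.png

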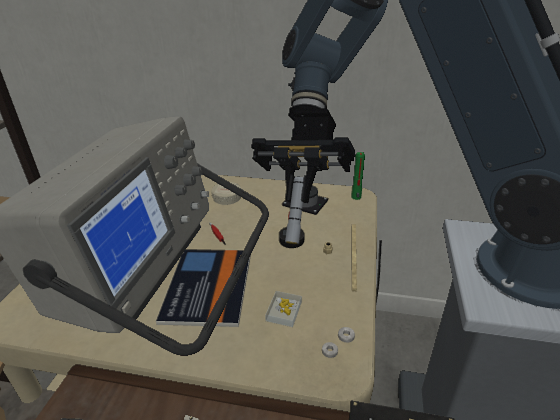

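The lamp is held at 45° with its lens near (292,238), pointing at the tray at (284,308). The tray and bystanders haven't moved, and the computed beam miss is about 1.5 mm.

```bash
python3 -c "
from rig import hand_in
print(hand_in())"
```

```text
the job is handed in; nothing more can be done
None
```

I freed the lamp, drew it out of the dock and handed in the job with it held still at 45°, its lens about 12 cm from the tray's middle and aimed within about 2 mm by calculation; the first lift caught on the rib, so I turned it 12° further, and the hand-in gave no verdict.

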